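# Prop the instrument tray's lid ajar on its stay

### The job

The washed instruments in the steel tray are to dry under cover. Flip up the lid stay that lies along the tray's front rim until it leans on its stop, then take the open lid by its handle and lower it gently until it rests propped on the stay; never let the lid drop. Leave the instruments and everything else where they are.

Things in the scene. Friction and masses are not known exactly. Their poses are not given: they have to be found in the camera images.
- tray: Rectangular stainless instrument tray, fixed to the table, 180 deep (its x) by 260 long (its y), rim 85 mm above the table, walls 3 mm. Origin: centre of its underside; z up. Its front wall is at x = -90 mm, the lid's hinge runs along its rear wall at x = +90 mm. Instruments lie on a white mat inside, less than 20 mm above the table.
- lid (a joint): Angle (rad) of the tray's lid: 0 = shut (level), growing as it opens; it turns about the tray's y axis. At the start it stands thrown back against its stop at 1.92, leaning past upright. Once brought forward of upright (below 1.57) it falls by its own weight (about 0.45 kg, almost no hinge friction). It rests on the raised stay at about 0.63.
- lid_hinge (a point): Middle of the lid's hinge line (parallel to the tray's y), 92 mm above the table, at the tray's x = +90 mm. Its axes are those of the lid: at lid angle 0 parallel to the tray's; the lid always extends along this point's -x, 200 mm long, 272 mm wide, with an 18 mm skirt towards its underside.
- lid_handle (a point): Middle of the lid's pull handle: a round steel bar 10 mm thick, 104 mm long along the tray's y, 243 mm from the hinge line in the lid's plane, held 45 mm clear of the lid's front edge by a post at each end. The bar can turn between fingers that pinch it. At the start about 320 mm above the table.
- stay (a joint): Angle (rad) of the stay: 0 = lying level along the inside of the tray's front wall, growing as it is flipped up about the tray's x axis; past upright (1.57) it leans on its stop at 1.745 and stays there by its own weight; let go before upright it falls back. Hardly any friction.
- stay_pivot (a point): Pivot of the stay at the tray's front wall, at x = -75, y = -85, z = 73 mm in the tray's frame. Stay: an 8 mm steel rod 100 mm long from this pivot (along this point's y: the tray's +y when lying, upward when raised), its free end bent at right angles towards the hinge side as a grip.
- stay_grip (a point): Middle of the stay's grip: a black sleeve 12 mm thick on the bent end, along the tray's x, from 21 mm before this point to 25 mm beyond it (hinge side). 100 mm from the pivot axis and 30 mm from the rod towards the hinge. Lying: 73 mm above the table, only instruments under it. Raised on its stop: 171 mm above the table, at y = -102 mm in the tray's frame. The lowered lid's underside rests on the sleeve's hinge-side end.
- kidney_dish: Bystander: loose steel kidney dish, 190 x 110 x 40 mm, near the tray's front. Origin at its underside.
- gallipot: Bystander: small steel bowl, 84 mm wide, 45 mm high, beyond the tray's far end. Origin at its underside.
- mug: Bystander: ceramic mug, 76 mm wide, 85 mm high, behind the tray's hinge side. Origin at its underside.
- jar: Bystander: lidded jar, 64 mm wide, 75 mm high. Origin at its underside.
- pump_bottle: Bystander: pump soap bottle, 66 mm wide, 180 mm high. Origin at its underside.
- glove_box: Bystander: cardboard glove box, 240 x 125 x 75 mm. Origin at its underside.
- ring_forceps: Washed ring-handled forceps, 160 mm long, lying flat in the tray towards the hinge side. Origin at its underside.
- tweezers: Washed tweezers, 130 mm long, lying flat in the middle of the tray. Origin at its underside.

How it is judged:
By the outcome, as a careful person would: the job done as asked, in the order asked, and still so for the second after the job is handed in, with the robot touching nothing.
It also fails if it takes over 62 s, if anything falls off the work surface, if the arm or the gripper's body presses on something with over 40 N, if the wrist force passes 120 N, or if a joint passes its speed limit or range.

### The arm

A 7-joint arm with a two-finger parallel gripper is mounted at the origin on the work surface. World frame = base frame: x ahead of the robot, y to its left, z up, the work surface at z = 0. Lengths are in mm, angles in rad, forces in N, time in s.
With the tool pointing down it reaches from about 425 to 875 mm from the base axis. Payload 4.7 kg.
Tool frame: the origin (TCP) lies between the finger pads; the fingertips stand 22 mm ahead of it and the grasp point (between the pads) lies 3 mm ahead of it; z points along the fingers, x is the direction in which the jaws open and shut, and the axes are right-handed (so a half turn about z gives the same grasp; the last joint's range is limited). The gripper opens to 85 mm and grips with 20 to 120 N. Pads are 22 mm wide; open, the fingers measure 114 mm over their backs; the gripper's body (76 mm by 85 mm) begins 54 mm behind the grasp point. The pads swing forward as they close: fully open they stand 13 mm farther back than shut.
Start: joints at [-1.308, 0.321, -0.07, 1.45, 0.023, 1.371, -0.057], TCP at [160.082, 629.997, 253.349] pointing down, gripper open.
Joint ranges: [-2.86, 2.86], [-0.3, 2.09], [-1.38, 1.24], [0.06, 2.45], [-1.56, 4.7], [0.09, 2.05], [-2.69, 2.69]. Speed limits (rad/s): [2.57, 2.57, 3.14, 3.14, 3.14, 3.14, 3.14].

### API

Orientations are given as [roll, pitch, yaw] about the fixed x, y, z axes, in that order (R = Rz(yaw) Ry(pitch) Rx(roll)).
In Python, from rig import ctrl, cams gives the robot as it stands. The module is installed in compiled form; this text tells all that it offers. Calls block until the motion is done:
- ctrl.reach(position, orientation): joint-space move of the TCP to a pose.
- ctrl.move_linear(position, rate=150, rot=None, guard=None): straight line of the TCP; rot=None keeps the orientation; rate is the mean speed in mm/s. With guard (N) it stops when the force on the tool has changed by that much, and returns True; else False.
- ctrl.goto_joints(angles): joint-space move.
- ctrl.release() and ctrl.gripper_close(newtons=None): open the fingers fully, or close them until they stop; newtons is the grip in N (None keeps the last).
- ctrl.sleep(seconds).
- ctrl.ik(position, orientation): joint angles nearest the present ones, or None.
- cams.capture(name): name is "scene" or "top" or "wrist"; returns the picture (480x640x3 uint8, red, green, blue); there is no depth.
- cams.camera_model(name): a dict with "vertical_fov" (degrees; the focal length in pixels is half the picture's height over the tangent of half this angle, whatever the lens; pixels are square), "cx", "cy" (the principal point, pixels), "origin" and "orientation" of the camera in the world. Camera axes: x right, y down, z forward; pixel columns grow to the right and rows downward; lengths in mm; the calibration is good to about 2 mm. A picture is of the moment at which its call begins: read the wrist's pose just before it. camera_model takes no time and is no camera call; for the wrist camera it gives the pose at the moment of the call.
A pose or a line that the arm cannot do raises ctrl.IKError and nothing moves.
- ctrl.sign_off(): hands the job in, once; it reports no verdict.
Readings, each from a call of its own:
- ctrl.get_time(): time.
- ctrl.get_joint_pos(): joint angles.
- ctrl.get_qvel(): joint speeds.
- ctrl.get_joint_torque(): joint torques, N m.
- ctrl.get_eef_pos(): TCP position.
- ctrl.get_eef_rot(): TCP orientation.
- ctrl.get_wrist_force(): force on the tool from outside, world axes, zero at the start.
- ctrl.get_torque(): the same for the moment, N m.
- ctrl.get_grip_width(): finger opening in mm.
Only numpy, scipy, OpenCV 4.12 (cv2) and the standard library are available. Lean on these libraries where they do the work, as an engineer would, in place of code of your own. Each camera call takes 0.05 s, during which the arm holds its last target.

## Working session

There is one attempt and no reset: what is moved stays moved. The work goes in short steps, each a Python script; the robot and the scene stay as the last script left them, time stands still between calls to the robot, and variables do not carry over. Pictures are saved under pics/ and viewed, and the job is handed in when it is done.

```bash
mkdir -p pics
python3 - <<'E'
from rig import ctrl,cams
import cv2
for n in ["scene","top","wrist"]:
    print(n,cams.camera_model(n)); cv2.imwrite(f"pics/{n}0.png",cams.capture(n)[:,:,::-1])
print(ctrl.get_time(),ctrl.get_eef_pos(),ctrl.get_eef_rot(),ctrl.get_grip_width(),ctrl.get_wrist_force())
E
```

```text
scene {'vertical_fov': 48.8031530680573, 'cx': 329.42061790298726, 'cy': 236.34679828046998, 'origin': array([1192.7959043 ,  263.3264855 , 1179.73105118]), 'orientation': array([-2.58334368,  0.01198178,  2.00490133])}
top {'vertical_fov': 53.63965405459782, 'cx': 330.83442226653074, 'cy': 247.30851623362247, 'origin': array([ 292.13393696,  -48.5634048 , 1631.08203527]), 'orientation': array([-2.95645126,  0.00463717, -1.56656081])}
wrist {'vertical_fov': 70.87257405117619, 'cx': 325.3887345579979, 'cy': 235.6313396945338, 'origin': array([ 83.24827127, 647.90563196, 372.31706367]), 'orientation': array([2.82879530e+00, 1.76333616e-03, 1.32200441e+00])}
0.15 [159.99573617 629.60880467 252.46178906] [3.14151384e+00 1.49427392e-03 1.32201323e+00] 85.72197021002668 [ 0.80183376 -0.42023333 -0.380553  ]
```

View pics/scene0.png

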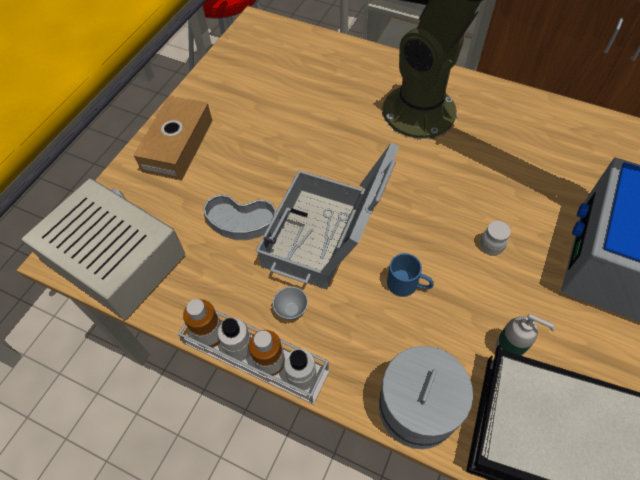

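View pics/top0.png

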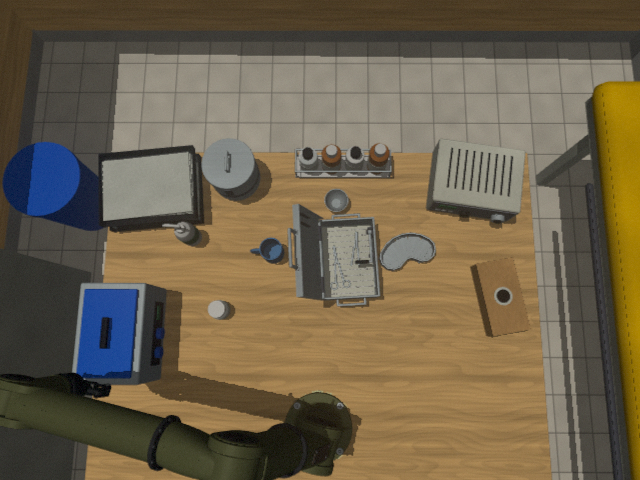

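View pics/wrist0.png

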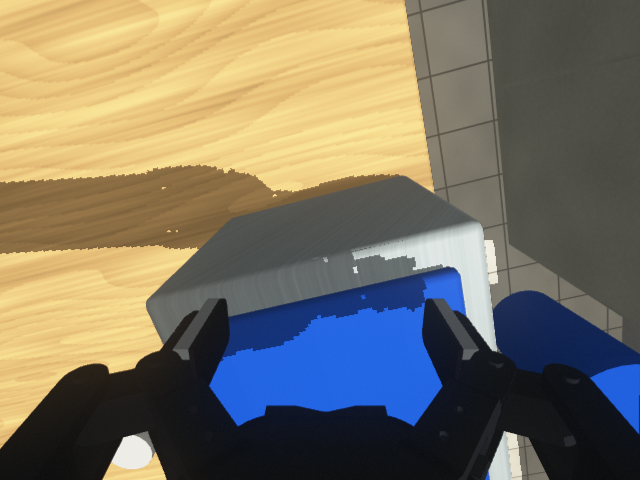

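The top view shows the tray at about (350,260), with its hinge side to the left (world +y), the lid thrown back, and the black grip at about (361,262). I'll zoom in to measure the corners.

Run:
```python
import cv2
a=cv2.imread("pics/top0.png")[195:315,270:400]; cv2.imwrite("pics/topc.png",cv2.resize(a,None,fx=5,fy=5,interpolation=cv2.INTER_CUBIC))
a=cv2.imread("pics/scene0.png")[140:290,240:410]; cv2.imwrite("pics/scenec.png",cv2.resize(a,None,fx=4,fy=4,interpolation=cv2.INTER_CUBIC))
```

```text
(no output)
```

View pics/topc.png

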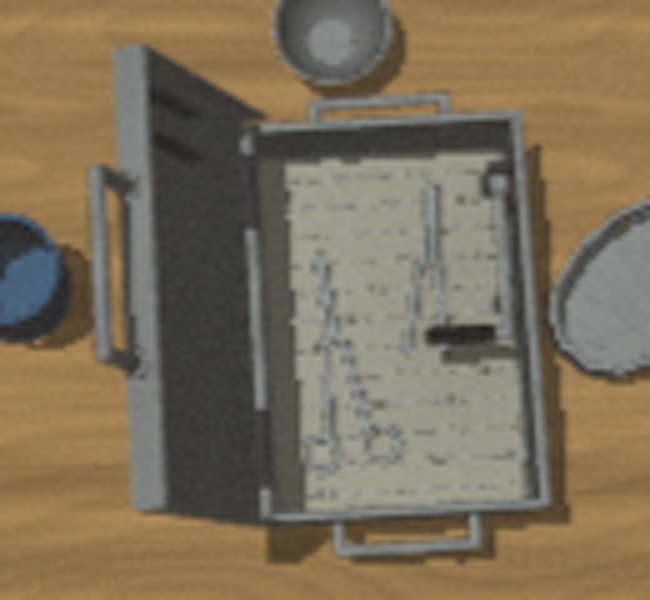

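View pics/scenec.png

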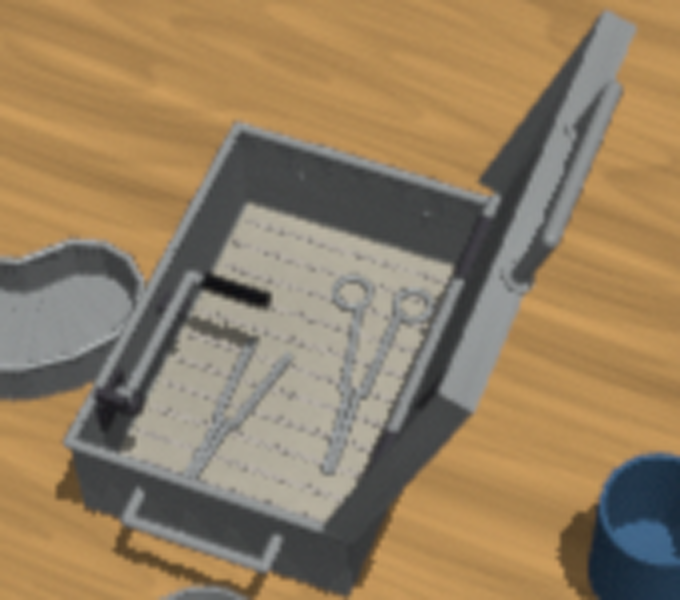

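```bash
cat > h.py <<'E'
import numpy as np
from scipy.spatial.transform import Rotation as Ro
from rig import ctrl,cams
def ray(cam,u,v,m=None):
    m=m or cams.camera_model(cam); f=240/np.tan(np.radians(m['vertical_fov'])/2)
    d=Ro.from_euler('xyz',m['orientation']).apply([(u-m['cx'])/f,(v-m['cy'])/f,1]); return np.array(m['origin']),d/np.linalg.norm(d)
def onz(cam,u,v,z,m=None):
    o,d=ray(cam,u,v,m); return o+d*(z-o[2])/d[2]
def tri(a,b):
    A=np.zeros((3,3));B=np.zeros(3)
    rs=[ray(*a),ray(*b)]
    for o,d in rs:
        P=np.eye(3)-np.outer(d,d);A+=P;B+=P@o
    p=np.linalg.solve(A,B);return p,[np.linalg.norm((np.eye(3)-np.outer(d,d))@(p-o)) for o,d in rs]
def proj(cam,p):
    m=cams.camera_model(cam); f=240/np.tan(np.radians(m['vertical_fov'])/2)
    q=Ro.from_euler('xyz',m['orientation']).inv().apply(np.array(p)-m['origin']); return q[0]/q[2]*f+m['cx'],q[1]/q[2]*f+m['cy']
E
python3 - <<'E'
from h import *
np.set_printoptions(precision=1,suppress=True)
T=lambda x,y:(270+(x+.0)/5,195+y/5); S=lambda x,y:(240+x/4,140+y/4)
for n,c in dict(FF=(520,113),FN=(547,505),RN=(265,517),RF=(255,127)).items(): print(n,onz('top',*T(*c),85))
for n,c in dict(FF=(70,440),FN=(240,125),RN=(493,200)).items(): print('S',n,onz('scene',*S(*c),85))
print('grip',onz('top',*T(462,334),75),onz('scene',*S(237,290),75), onz('top',*T(500,180),77))
print('handle',tri(('top',*T(97,170)),('scene',*S(548,242))),tri(('top',*T(104,360)),('scene',*S(615,85))))
E
```

```text
FF [ 683.4 -184.4   85. ]
FN [ 421.2 -198.7   85. ]
RN [412.7 -15.4  85. ]
RF [673.2  -6.8  85. ]
S FF [ 684.7 -177.4   85. ]
S FN [ 426.  -192.4   85. ]
S RN [414.1 -16.   85. ]
grip [ 535. -145.   75.] [ 539.4 -138.5   75. ] [ 639.2 -171.1   77. ]
handle (array([590.9,  77.3, 315.1]), [np.float64(0.8192331033852495), np.float64(0.8192331033852575)]) (array([481.9,  71.1, 315.2]), [np.float64(0.7478241438075789), np.float64(0.7478241438076126)])
```

```bash
cat >> h.py <<'E'
yaw=1.618; C=np.array([548.5,-99.,0])
import json,os
if os.path.exists('tray.json'):
    j=json.load(open('tray.json')); yaw=j['yaw']; C=np.array(j['C'])
X=np.array([np.cos(yaw),np.sin(yaw),0]);Y=np.array([-np.sin(yaw),np.cos(yaw),0]);Z=np.array([0,0,1.])
def W(p): return C+p[0]*X+p[1]*Y+p[2]*Z
def rpy(zt,xt):
    zt=zt/np.linalg.norm(zt); xt=xt-zt*(xt@zt); xt/=np.linalg.norm(xt)
    return Ro.from_matrix(np.c_[xt,np.cross(zt,xt),zt]).as_euler('xyz')
def stay_pose(th,s=1,x=-44,r=100):   # tool down, jaws along tray y
    g=W([x,-85+r*np.cos(th),73+r*np.sin(th)]); zt=-Z
    return g-3*zt, rpy(zt,s*Y)
def lid_pose(th,t,s=1,dy=0,back=0):  # t tilt from vertical toward hinge
    h=W([90,dy,92])+243*(-np.cos(th)*X+np.sin(th)*Z)
    zt=np.sin(t)*X-np.cos(t)*Z; xt=s*(np.cos(t)*X+np.sin(t)*Z)
    return h-(3+back)*zt, rpy(zt,xt)
E
python3 - <<'E'
from h import *
np.set_printoptions(precision=2,suppress=True)
for s in (1,-1):
    for th in (0,.8,1.745): print('stay',s,th,ctrl.ik(*stay_pose(th,s)))
    for th,t in ((1.92,0),(1.92,.3),(1.5,.3),(1.2,.3),(.9,.5),(.63,.5),(.63,.7),(.63,.9)): print('lid',s,th,t,ctrl.ik(*lid_pose(th,t,s)))
E
```

```text
stay 1 0 [-0.67  0.47  1.07  1.91 -0.47  1.04 -2.49]
stay 1 0.8 [-0.66  0.42  1.07  1.78 -0.39  1.18 -2.57]
stay 1 1.745 [-0.57  0.61  1.07  1.53 -0.54  1.32 -2.54]
lid 1 1.92 0 [-0.7   0.07  0.54  1.62 -0.04  1.46  1.47]
lid 1 1.92 0.3 [-0.27  0.07  0.29  1.64 -0.32  1.46  1.67]
lid 1 1.5 0.3 [ 0.    0.11  0.19  1.57 -0.31  1.54  1.84]
lid 1 1.2 0.3 [-0.3   0.19  0.69  1.55 -0.39  1.58  2.04]
lid 1 0.9 0.5 [ 0.07  0.34  0.54  1.49 -0.57  1.67  2.25]
lid 1 0.63 0.5 [-0.06  0.5   0.83  1.49 -0.69  1.7   2.44]
lid 1 0.63 0.7 [-0.11  0.77  1.16  1.44 -1.03  2.01  2.64]
lid 1 0.63 0.9 [ 0.95  0.63 -0.44  1.35 -0.47  1.74  2.19]
stay -1 0 [-0.54  0.38  0.89  1.91 -0.35  1.01  0.55]
stay -1 0.8 [-0.58  0.36  0.94  1.78 -0.32  1.16  0.51]
stay -1 1.745 [-0.5   0.55  0.94  1.53 -0.45  1.29  0.54]
lid -1 1.92 0 [-0.77  0.07  0.62  1.62 -0.04  1.46 -1.67]
lid -1 1.92 0.3 [-0.62  0.08  0.66  1.65 -0.35  1.47 -1.44]
lid -1 1.5 0.3 [-0.28  0.11  0.51  1.58 -0.34  1.55 -1.28]
lid -1 1.2 0.3 [ 0.09  0.17  0.23  1.54 -0.32  1.55 -1.17]
lid -1 0.9 0.5 [ 0.23  0.32  0.32  1.49 -0.51  1.64 -0.94]
lid -1 0.63 0.5 [ 0.2   0.42  0.46  1.48 -0.56  1.63 -0.81]
lid -1 0.63 0.7 [ 0.18  0.55  0.61  1.43 -0.76  1.81 -0.69]
lid -1 0.63 0.9 [ 0.13  0.73  0.83  1.39 -1.    2.04 -0.57]
```

Run:
```python
from h import *
import cv2
p,r=stay_pose(0,-1)
ctrl.move_linear([160,600,470],rate=400)
ctrl.reach([p[0],p[1]-10,470],r)
ctrl.move_linear([p[0],p[1]-10,290],rate=250)
print(ctrl.get_time(),ctrl.get_eef_pos(),ctrl.get_joint_pos(),ctrl.get_wrist_force())
m=cams.camera_model('wrist');cv2.imwrite("pics/w1.png",cams.capture('wrist')[:,:,::-1])
import json;json.dump({k:np.array(v).tolist() for k,v in m.items()},open('w1.json','w'))
```

```text
4.675 [ 536.41790444 -153.70423543  291.58556767] [ 0.01866293  0.1043607   0.23107377  1.63664442 -0.02432035  1.40094612
  0.30004221] [-0.04965703  0.15159757  0.50461067]
```

View pics/w1.png

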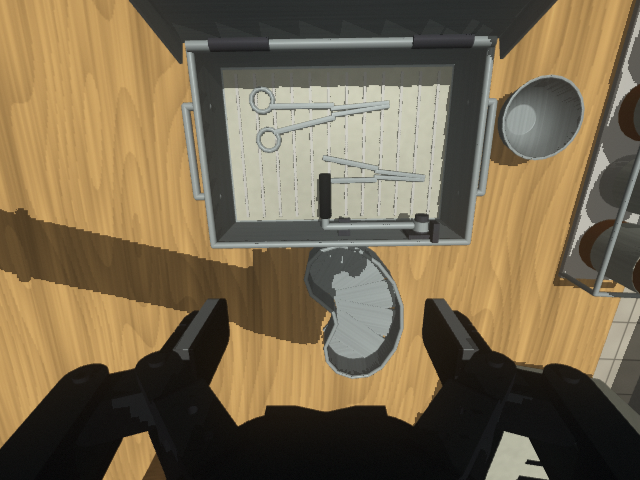

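The wrist view shows the rim corners at (212,246), (469,243), (187,50) and (493,46). The sleeve runs from (324,174) to (325,218). I'll fit the tray to these.

Run:
```python
from h import *
np.set_printoptions(precision=1,suppress=True)
m=json.load(open('w1.json'))
P={n:onz('w',*c,85,m) for n,c in dict(FN=(212,246),FF=(469,243),RN=(187,50),RF=(493,46)).items()}
for k,v in P.items(): print(k,v)
print(np.linalg.norm(P['FN']-P['FF']),np.linalg.norm(P['RN']-P['RF']),np.linalg.norm(P['FN']-P['RN']),np.linalg.norm(P['FF']-P['RF']))
c=sum(P.values())/4; d=P['FN']-P['FF']+P['RN']-P['RF']; y=np.arctan2(-d[0],d[1]); d2=P['RN']-P['FN']+P['RF']-P['FF']
print(c,y,np.arctan2(d2[1],d2[0]))
b=cv=__import__('cv2').imread('pics/w1.png'); g=b[160:222,312:340].max(2)<40
ys,xs=np.nonzero(g); print('sleeve',xs.min()+312,xs.max()+312,ys.min()+160,ys.max()+160)
print('sleeve ctr',onz('w',324.8,196,77,m),'pred',W([-43,15,0]))
print('elbow',onz('w',324,224,77,m),'pivot',onz('w',422,224,77,m),'pred',W([-75,-85,0]),W([-75,15,0]))
```

```text
FN [ 421.9 -198.5   85. ]
FF [ 685.3 -182.8   85. ]
RN [410.4 -19.2  85. ]
RF [673.8  -3.5  85. ]
263.88731837452485 263.8221341892089 179.71168173641806 179.6906613323935
[ 547.8 -101.    85. ] 1.6302013092172856 1.6346579759048048
sleeve 320 330 188 218
sleeve ctr [ 535.3 -142.7   77. ] pred [ 535.5 -142.7    0. ]
elbow [ 535.9 -171.9   77. ] pivot [ 636.9 -167.1   77. ] pred [ 636.9 -169.9    0. ] [ 537.1 -174.6    0. ]
```

```bash
echo '{"yaw":1.630,"C":[548,-100,0]}' > tray.json
python3 - <<'E'
from h import *
import cv2
np.set_printoptions(precision=2,suppress=True)
p,r=stay_pose(0,-1,x=-41)
ctrl.move_linear(p+[0,0,60],rate=200,rot=r)
f0=ctrl.get_wrist_force()
print(ctrl.move_linear(p,rate=80,guard=12))
print(p,ctrl.get_eef_pos(),ctrl.get_wrist_force()-f0)
ctrl.gripper_close(20); ctrl.sleep(.2)
print(ctrl.get_grip_width(),ctrl.get_eef_pos(),ctrl.get_wrist_force()-f0,ctrl.get_time())
cv2.imwrite("pics/w2.png",cams.capture('wrist')[:,:,::-1])
E
```

```text
False
[ 535.45 -141.82   76.  ] [ 535.86 -141.97   76.37] [-0.01 -0.71  0.97]
10.928673604405052 [ 535.77 -141.79   76.18] [ 0.08 -0.4   0.12] 7.4083
```

View pics/w2.png

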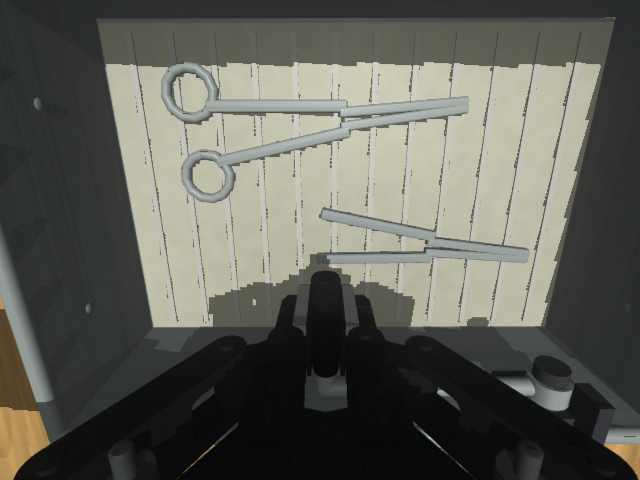

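The sleeve is pinched between the pads at about (326,320), with a width of 10.9 mm and little force. Next I lift it along the arc.

Run:
```python
from h import *
import cv2
np.set_printoptions(precision=2,suppress=True)
for th in np.linspace(0,1.72,13)[1:]:
    p,r=stay_pose(th,-1,x=-41)
    g=ctrl.move_linear(p,rate=70,rot=r,guard=25)
    e=ctrl.get_eef_pos(); print(round(th,2),g,e-p,ctrl.get_wrist_force(),round(ctrl.get_grip_width(),1))
    if g: break
print(ctrl.get_time())
cv2.imwrite("pics/s3.png",cams.capture('scene')[:,:,::-1][100:340,180:500].repeat(2,0).repeat(2,1))
```

```text
0.14 False [0.3  0.02 0.46] [ 2.04 -0.14 -0.53] 11.4
0.29 False [0.16 0.04 0.05] [ 2.33 -0.06 -0.95] 11.1
0.43 False [-0.08  0.02 -0.02] [ 2.31 -0.22 -1.81] 11.5
0.57 False [-0.54  0.02  0.19] [-1.92  0.87 -0.22] 10.9
0.72 False [-0.66  0.03  1.04] [-6.78  0.57  3.79] 10.9
0.86 False [-1.12  0.07  1.62] [-8.6   1.6   6.57] 10.9
1.0 False [0.4  0.08 2.15] [-5.62 -0.    6.21] 11.1
1.15 False [1.02 0.12 2.02] [-3.76  1.73  7.13] 11.1
1.29 False [1.24 0.17 1.45] [-1.98  0.94  6.45] 11.1
1.43 False [0.95 0.17 0.91] [-0.84  0.56  5.03] 11.2
1.58 False [0.44 0.12 0.29] [-0.9   1.53  4.54] 11.3
1.72 False [ 0.03  0.1  -0.46] [-0.85  0.52  2.07] 11.1
11.7583
```

View pics/s3.png

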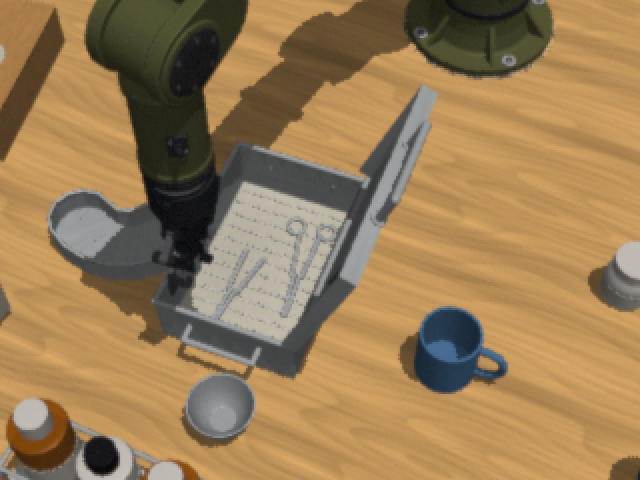

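Run:
```python
from h import *
import cv2
np.set_printoptions(precision=2,suppress=True)
p,r=stay_pose(1.742,-1,x=-41)
ctrl.move_linear(p,rate=40,rot=r,guard=20)
ctrl.release(); ctrl.sleep(.2)
p2=p.copy();p2[2]=300
ctrl.move_linear(p2,rate=150)
m=cams.camera_model('wrist');cv2.imwrite("pics/w4.png",cams.capture('wrist')[:,:,::-1])
print(proj('wrist',W([-45,-102,171])),proj('wrist',W([-45,15,73])))
p3=p2.copy();p3[2]=460; ctrl.move_linear(p3,rate=300)
q,r=lid_pose(1.92,0.15,-1,back=140)
print(q); ctrl.reach(q,r)
m=cams.camera_model('wrist');cv2.imwrite("pics/w5.png",cams.capture('wrist')[:,:,::-1])
json.dump({k:np.array(v).tolist() for k,v in m.items()},open('w5.json','w'))
h,_=lid_pose(1.92,0.15,-1,back=-3)
print('handle pred',h,proj('wrist',h),proj('wrist',h+52*Y),proj('wrist',h-52*Y),ctrl.get_time(),ctrl.get_joint_pos())
```

```text
(np.float64(327.0217957871778), np.float64(237.9782930935921)) (np.float64(215.56115512825488), np.float64(208.50746658848152))
[539.02  51.51 461.73]
handle pred [537.76  72.84 320.33] (np.float64(323.24052800596064), np.float64(227.93197284242493)) (np.float64(323.38632117956894), np.float64(285.7499275950356)) (np.float64(323.0765063990162), np.float64(162.88507377258242)) 16.35 [-0.33  0.07  0.3   1.35 -0.17  1.73 -1.57]
```

View pics/w4.png

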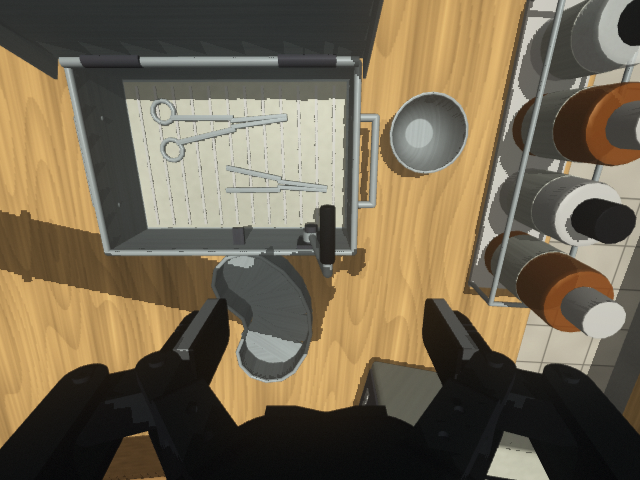

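View pics/w5.png

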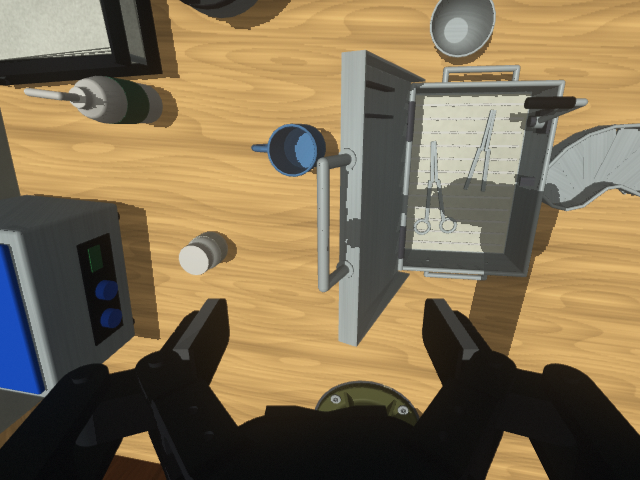

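The raised sleeve shows at (327,237), exactly where predicted, so the stay is on its stop. The handle bar is at column 323, rows 158–288, which also matches. Now I grasp it.

Run:
```python
from h import *
import cv2
np.set_printoptions(precision=2,suppress=True)
q,r=lid_pose(1.92,0.15,-1,back=40); ctrl.move_linear(q,rate=200,rot=r)
q,r=lid_pose(1.92,0.15,-1); f0=ctrl.get_wrist_force()
print(ctrl.move_linear(q,rate=60,rot=r,guard=10),ctrl.get_eef_pos()-q)
ctrl.gripper_close(40); ctrl.sleep(.2)
print(ctrl.get_grip_width(),ctrl.get_eef_pos()-q,f0,ctrl.get_wrist_force(),ctrl.get_time())
cv2.imwrite("pics/w6.png",cams.capture('wrist')[:,:,::-1])
```

```text
False [ 0.17 -0.06  0.23]
8.932893941521375 [-0.    0.36  0.13] [ 0.08 -0.3   1.29] [-0.73  1.05  0.68] 18.7083
```

View pics/w6.png

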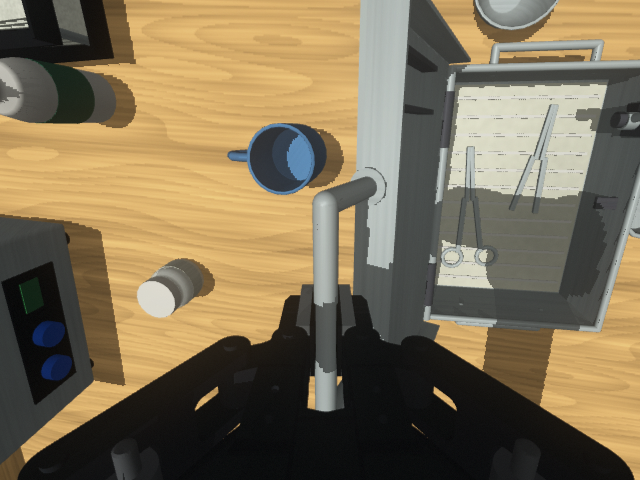

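The bar is gripped at about (326,330), near mid-length, with a width of 8.9 mm. I'll lower the lid to 0.75 first.

Run:
```python
from h import *
import cv2
np.set_printoptions(precision=2,suppress=True)
for th in np.linspace(1.92,.74,14)[1:]:
    t=.15+.45*(1.92-th)/(1.92-.63)
    p,r=lid_pose(th,t,-1)
    g=ctrl.move_linear(p,rate=60,rot=r,guard=25)
    print(round(th,2),g,ctrl.get_eef_pos()-p,ctrl.get_wrist_force(),round(ctrl.get_grip_width(),1))
    if g: break
print(ctrl.get_time(),ctrl.get_joint_pos())
cv2.imwrite("pics/s7.png",cams.capture('scene')[:,:,::-1][100:340,180:500].repeat(2,0).repeat(2,1))
```

```text
1.83 False [ 0.1  -0.2   0.21] [-0.29  2.16  2.04] 8.8
1.74 False [ 0.14 -0.09  0.22] [-0.38  1.64  2.44] 8.2
1.65 False [ 0.18 -0.11  0.26] [0.33 1.86 4.27] 8.4
1.56 False [ 0.16 -0.13 -0.14] [2.27 1.15 2.77] 8.7
1.47 False [ 0.15 -0.48  0.12] [ 4.2  -0.46  3.27] 8.4
1.38 False [ 0.11 -0.54 -0.33] [ 4.3  -0.56  3.16] 8.0
1.28 False [ 0.1  -1.02 -0.42] [ 4.44 -2.13  1.48] 8.3
1.19 False [ 0.18 -1.32 -0.53] [ 4.59 -0.18  1.73] 8.5
1.1 False [ 0.11 -1.41 -1.18] [ 5.45 -0.83  0.87] 8.5
1.01 False [ 0.09 -1.82 -1.47] [ 4.64  0.   -0.86] 8.3
0.92 False [ 0.13 -1.88 -1.64] [ 5.84 -0.29 -0.57] 8.4
0.83 False [ 0.19 -1.88 -1.77] [ 6.08 -0.4  -1.23] 8.3
0.74 False [ 0.22 -1.85 -1.92] [ 6.59  0.14 -0.55] 8.5
25.475 [ 0.17  0.43  0.51  1.46 -0.62  1.7  -0.79]
```

View pics/s7.png

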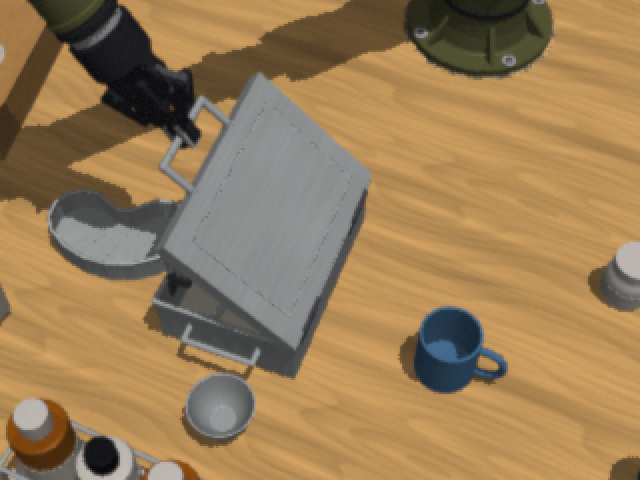

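Run:
```python
from h import *
import cv2
np.set_printoptions(precision=2,suppress=True)
def fm(): return np.mean([ctrl.get_wrist_force() for _ in range(5)],0)
b=None
for th in list(np.arange(.72,.57,-.012)):
    t=.15+.45*(1.92-th)/(1.92-.63)
    p,r=lid_pose(th,min(t,.6),-1)
    g=ctrl.move_linear(p,rate=25,rot=r,guard=8)
    ctrl.sleep(.1)
    f=fm(); b=f if b is None else b
    n=np.array([0,np.cos(1.57-th),np.sin(1.57-th)])
    e=ctrl.get_eef_pos();print(round(th,3),g,e-p,f)
    if g or (f-b)[2]>3.5: break
print(ctrl.get_time())
cv2.imwrite("pics/s8.png",cams.capture('scene')[:,:,::-1][100:340,180:500].repeat(2,0).repeat(2,1))
```

```text
0.72 False [ 0.1  -1.53 -2.  ] [ 5.94  0.23 -1.38]
0.708 False [ 0.11 -1.44 -1.99] [ 6.42  0.27 -0.95]
0.696 False [ 0.11 -1.34 -1.96] [ 5.68  0.85 -2.38]
0.684 False [ 0.11 -1.26 -1.93] [ 6.55 -0.17 -0.99]
0.672 False [ 0.14 -1.21 -1.91] [ 6.74  0.39 -0.44]
0.66 False [ 0.13 -1.13 -1.88] [ 6.55 -0.21 -1.52]
0.648 False [ 0.11 -1.02 -1.81] [ 6.66 -0.32 -1.56]
0.636 False [ 0.09 -0.29 -0.87] [5.56 1.59 1.92]
0.624 True [0.09 1.15 1.08] [ 0.36 -0.39  5.2 ]
28.8417
```

View pics/s8.png

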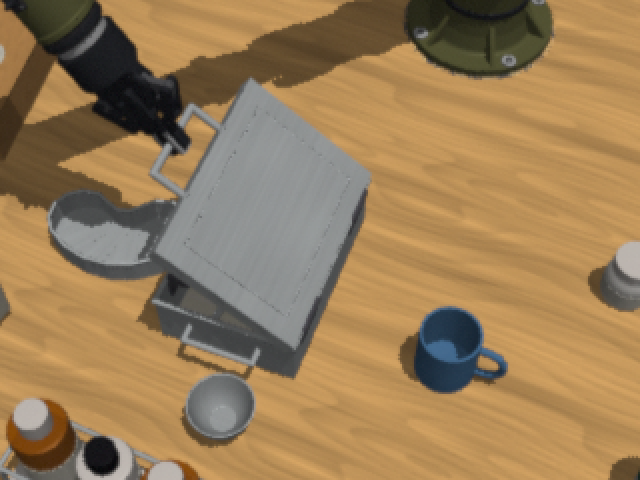

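Contact came at about 0.63 rad, with the upward force rising by about 6 N, so the lid is resting on the stay. I'll release and back out along the tool axis.

Run:
```python
from h import *
import cv2
np.set_printoptions(precision=2,suppress=True)
ctrl.release(); ctrl.sleep(.3)
print(ctrl.get_wrist_force(),ctrl.get_grip_width())
e=ctrl.get_eef_pos(); zt=Ro.from_euler('xyz',ctrl.get_eef_rot()).apply([0,0,1])
print(ctrl.move_linear(e-120*zt,rate=100),zt)
print(ctrl.get_time(),ctrl.get_wrist_force())
cv2.imwrite("pics/w9.png",cams.capture('wrist')[:,:,::-1])
h,_=lid_pose(.63,.6,-1,back=-3); print(h,[proj(c,h+d*Y) for c in('wrist','scene') for d in(52,-52)])
s=cams.capture('scene')[:,:,::-1]
cv2.imwrite("pics/s9.png",s[100:340,180:500].repeat(2,0).repeat(2,1))
```

```text
[ 0.78  0.22 -0.25] 85.43251032391346
False [-0.03  0.57 -0.82]
31.2667 [ 0.34  0.24 -0.67]
[ 554.29 -206.16  235.16] [(np.float64(326.0198485898051), np.float64(299.64287169230363)), (np.float64(326.71506134096273), np.float64(168.9637133241194)), (np.float64(275.20970741411884), np.float64(151.5513233047603)), (np.float64(255.94201192606027), np.float64(184.56136767996864))]
```

View pics/w9.png

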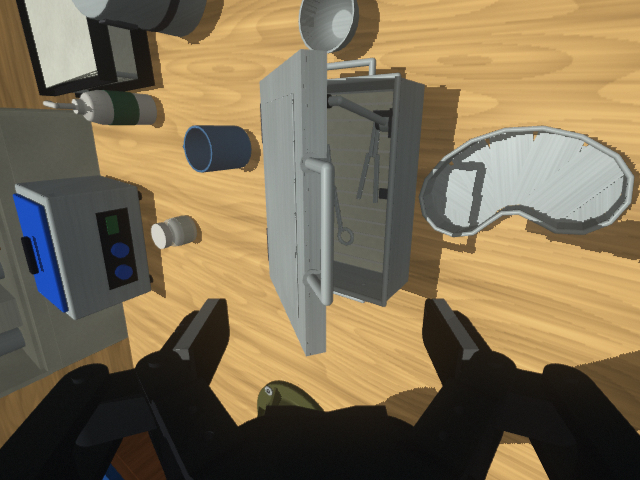

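View pics/s9.png

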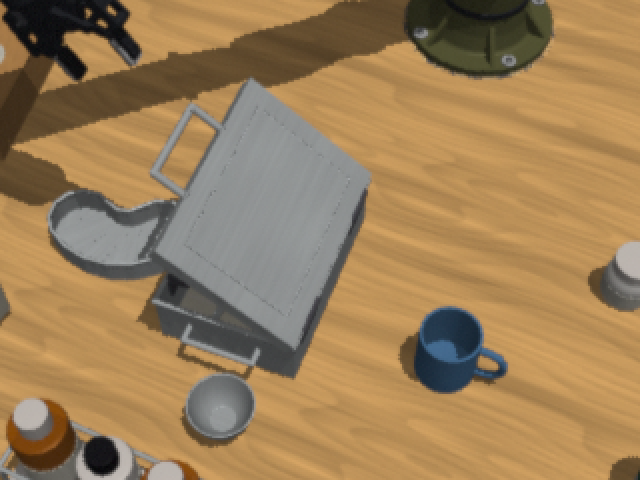

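The wrist view shows the lid propped on the raised stay, whose sleeve is at about (345,103). The handle bar at about column 326, rows 165–300, matches the prediction for 0.63 rad. The scene view is unchanged since before release, and the gripper is clear.

```bash
python3 -c "
from h import *
ctrl.sleep(.3);print(ctrl.get_time(),ctrl.sign_off())"
```

```text
the job is handed in; nothing more can be done
31.6667 None
```

The lid now rests propped on the raised stay, and I handed the job in at 31.7 s of the 62 s allowed.

- **Stay:** I pinched the grip from above at 20 N and swung it up past upright. After letting go, the wrist view showed the sleeve exactly where it should be on its stop.
- **Lid:** I held it by the handle all the way down from 1.92 rad. The lid met the stay at about 0.63 rad, with a contact force of about 6 N, and only then did I open the fingers.
- **Last checks:**
  - The handle bar sat where 0.63 rad predicts, to within about 4 px in the wrist view.
  - The lid did not move when I released it.
  - The wrist force was near zero with the gripper well clear.
  - The instruments, kidney dish, gallipot and mug looked undisturbed.
- **Small disagreements:**
  - The tray rim measured about 264 mm long against the 260 mm given.
  - The arm ran up to 2 mm off its path during the swing and the lowering.
  - During those two moves I read the wrist force at the end of each step, and it stayed at about 11 N or less.

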